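Lock a whetstone in its holder with the wing nut

ROBOT

A 6-joint arm with a two-finger parallel gripper is mounted at the origin on a cart in front of the work surface, level with it; the furniture and walls round the work are solid. World frame = base frame: x ahead of the robot, y to its left, z up, the work surface at z = 0. Lengths are in m, angles in rad, forces in N, time in s.
With the tool pointing down it reaches from about 0.35 to 0.975 m from the base axis. Payload 4.9 kg.
Tool frame: the origin (TCP) lies on the centre line of the jaws, within the pads' length; the fingertips stand 11 mm ahead of it and the grasp point (between the pads) lies 8 mm behind it (manip.finger_overhang is the distance from the TCP to the fingertips, in m); y points along the fingers, z is the direction in which the jaws open and shut, and the axes are right-handed (so a half turn about y gives the same grasp; the last joint's range is limited). The gripper opens to 85 mm and grips with 20 to 120 N. Pads are 22 mm wide; open, the fingers measure 114 mm over their backs; the gripper's body (76 mm by 85 mm) begins 54 mm behind the grasp point. The pads swing forward as they close: fully open they stand 13 mm farther back than shut.
Start: joints at [-1.303, 0.053, 1.613, -0, 1.476, -0.119], TCP at [0.236, -0.579, 0.242] pointing down, gripper open.
Joint ranges: [-3.01, 3.01], [-1.01, 2.22], [0.06, 2.58], [-1.02, 4.17], [0.09, 2.62], [-3.14, 3.14]. Speed limits (rad/s): [2.57, 2.57, 3.14, 3.14, 3.14, 3.14].

INTERFACE

Orientations are given as a unit quaternion [w, x, y, z].
In Python, from plant import readout, cams, workorder, manip gives the robot as it stands.
- The arm moves only by the tool play_rows, never from a script. Its arguments are lists of equal length, an entry for each row: "slide": the shift along the tool's x, y, z in cm, a list of three; "yaw": the turn about the tool's y in degrees; "grip": the closure, from -1 (fully open) to 1 (shut), so that 0 is half open. In form: {"slide": [[x, y, z], ...], "yaw": [yaw, ...], "grip": [grip, ...]}. A call has 1 to 12 rows; each row shifts and turns the commanded pose from where the row before left it, along the tool's axes as they then stand; what a row does not reach is not made up. A row lasts 1/10 s, in which the tool goes at most 50 mm and 8.59 degrees, less where a joint would pass 70% of its speed; a pose out of reach is approached as far as the arm can. A call with a gripper value outside its range is refused whole. The fingers move at their own pace and stop on an object; the grip force is fixed at half the most. Time passes only in rows, so rows that do not move let the fingers close. It gives the time, the measured TCP pose, the force and the opening at its end, in the units of the state.
- readout.state(): the state, without advancing time (a new reading comes with each control period).
- cams.grab_frame(name): name is "scene" or "top"; returns a dict with "image" (384x512x3 uint8, red, green, blue), "mtx" (3x3 intrinsics, pixels), "dist" ([k1, k2, p1, p2, k3] as OpenCV has them; the pictures are not rectified), "R" (3x3) and "t" (3): a world point X has camera coordinates R X + t. Camera axes: x right, y down, z forward; pixel columns grow to the right and rows downward; lengths in m; the calibration is good to about 2 mm. A picture is of the moment at which its call begins. There is no depth.
- workorder.job_done(): hands the job in, once; it reports no verdict.
The state is a dict: "time": time; "joint_pos": joint angles; "joint_vel": joint speeds; "joint_efforts": joint torques, N m; "tool_pos": TCP position; "tool_rot": TCP orientation; "contact_force": force on the tool from outside, world axes, zero at the start; "ft_torque": the same for the moment, N m; "gripper_width": opening from 0.0 (shut) to 1.0 (fully open).
Only numpy, scipy, OpenCV 4.12 (cv2) and the standard library are available. Lean on these libraries where they do the work, as an engineer would, in place of code of your own. Each camera call takes 0.05 s, during which the arm holds its last target.

TASK

Clamp the whetstone in its sharpening holder: push the red tab so that the sliding jaw drives the stone up against the end stop with no gap left, then turn the wing nut clockwise (seen from above), regripping as often as needed between the two upright knife guides, until it is firmly finger-tight on the jaw. Do not overtighten it, do not lean on the uprights or shove the stone hard, leave the mug, the lemon and the garlic where they are, and let go at the end.

Things in the scene. Friction and masses are not known exactly. Their poses are not given: they have to be found in the camera images.
- holder: Whetstone holder: fixed bamboo board 257 x 104 mm, top 12 mm above the worktop. Origin on the worktop; +x runs along the board to the end stop (its inner face at x = +125 mm), +y left of that, z up. Low rails along x (inner faces y = +-24 mm, tops 17 mm above the worktop) guide jaw and stone. The stud with the wing nut is at x = -45 mm, y = 0.
- jaw: Loose dark steel slotted plate on the board, captive on the stud in its slot, 95 x 44 mm, plate top 18 mm above the worktop, 0.3 kg. Origin at the underside, middle of the front face that pushes the stone; +x to the stone. It starts 15 to 30 mm back; pressed home against the seated stone its origin is at x = +15 mm in the holder's frame. Front lip 31 mm above the worktop.
- push_tab (a point): Middle of the rear face of the jaw's red upright tab, 28 mm above the worktop; tab 40 mm wide, top 37 mm above the worktop, nothing behind it. Push along the holder's +x, e.g. with closed fingertips from above (20 mm or more above the worktop clears board and rails). Jaw and stone slide with 2 to 10 N; the push rises steeply when the stone meets the stop.
- stone_center (a point): Centre of the loose whetstone, 110 x 45 x 22 mm, red-brown on grey, 0.25 to 0.4 kg, lying between the rails along the holder's x. It starts up to 8 mm short of the end stop; seated it is at x = +70 mm in the holder's frame, its top 34 mm above the worktop.
- stud (a point): Fixed point on the vertical axis of stud and wing nut, 61 mm above the worktop, half-way up the nut's wings: the point to grip round. The wings reach from 45 to 72 mm above the worktop at the start (lower as the nut goes down, 1 mm per rad of turning, so follow it down). Near it only the two uprights (62 mm) are higher than 40 mm.
- wing_tip (a point): Outer end of one wing of the steel wing nut; the point's x axis points outward along it, the other wing lies opposite. The flat upright wings are 53 mm over both, 8 mm thick, 26 mm high; grip them from above across the 8 mm. Clockwise from above (yaw falling) tightens; the thread is steep, 6.5 mm a turn.
- nut: The wing nut; origin on its axis under its flange, x axis along the wings; flange 33 mm wide. It runs free with 0.03 Nm. A rubber washer below it, worn to unknown thickness, meets the jaw after an unknown 1.4 to 4.1 rad; then the turning moment climbs, a little unevenly, over 0.2 to 0.6 rad. Finger-tight is 0.3 to 0.45 Nm; 0.6 Nm and more is too much. It stays where left.
- upright_l: Steel knife-guide upright left (+y) of the nut, 13 mm thick, axis 40 mm from the stud, reaching 62 mm above the worktop, fixed; origin at its foot, 16 mm above the worktop. Fingers opened wide must not go down or open in its direction; fingers closed on the wings can pass it.
- upright_r: The same upright at the right (-y) of the nut; the two stand opposite each other across the holder's x axis.
- stone: The whetstone; origin at the centre of its underside.
- mug: White dotted mug, 93 mm high, at the front right; leave it.
- lemon: Lemon, 78 x 55 mm, at the left; leave it.
- garlic: Garlic bulb, 60 mm, at the front left; leave it.
There are look-alikes about, which are no part of the job. There is more than one size of the stone; the job needs the larger.

How it is judged:
By the outcome, as a careful person would: the job done as asked, in the order asked, and still so for the second after the job is handed in, with the robot touching nothing.
It also fails if it takes over 72 s, if anything falls off the work surface, if the arm or the gripper's body presses on something with over 40 N, if the wrist force passes 120 N, or if a joint passes its speed limit or range.

## Working session

There is one attempt and no reset: what is moved stays moved. The work goes in short steps, Python scripts to look and compute and a tool call to move; the robot and the scene stay as the last step left them, time stands still between calls to the robot, and variables do not carry over. Pictures are saved under pics/ and viewed, and the job is handed in when it is done.

Besides the shell and the picture viewer there is one more tool, called after "Emit:" as a command line: name --pt "numbers of a row" for each row, then --argument value for the rest. play_rows: Moves the arm, as the interface text tells. Its arguments: {"type":"object","properties":{"slide":{"type":"array","items":{"type":"array","items":{"type":"number"}}},"yaw":{"type":"array","items":{"type":"number"}},"grip":{"type":"array","items":{"type":"number"}}},"required":["slide","yaw","grip"]}

```bash
ls; mkdir -p pics; python3 - <<'E'
from plant import readout,cams,manip
import cv2
print(readout.state()); print([ (a,getattr(manip,a)) for a in dir(manip) if a[0]!='_'])
for n in ["scene","top"]:
    f=cams.grab_frame(n); print(n,f["mtx"],f["dist"],f["R"],f["t"])
    cv2.imwrite(f"pics/{n}0.png",f["image"][:,:,::-1])
E
```

```text
pics
{'time': 0.0, 'joint_pos': array([-1.30299260e+00,  5.33590577e-02,  1.61432386e+00,  2.68691374e-05,
        1.47600316e+00, -1.19003393e-01]), 'joint_vel': array([ 0.00070984,  0.00049485,  0.00114334, -0.00016116, -0.00204439,
       -0.0011878 ]), 'joint_efforts': array([-1.41855417e-04, -3.93679225e+01, -3.70176709e+01, -2.23039278e-04,
        6.91436377e-03,  4.92748967e-06]), 'tool_pos': array([ 0.23561258, -0.57822637,  0.2410438 ]), 'tool_rot': array([ 0.13585944, -0.13595062,  0.6946619 , -0.69318431]), 'contact_force': array([ 1.42445873,  0.34002357, -0.71921559]), 'ft_torque': array([ 0.05332918, -0.00058957, -0.01580905]), 'gripper_width': 0.9945960800903112}
[('IKError', <class 'plant.IKError'>), ('finger_overhang', 0.011)]
scene [[430.0421585    0.         259.4322411 ]
 [  0.         430.0421585  195.97141494]
 [  0.           0.           1.        ]] [-0.16432839  0.          0.          0.          0.        ] [[-0.48979524 -0.87158894 -0.02081696]
 [-0.47960402  0.28930266 -0.82842257]
 [ 0.72806635 -0.39577353 -0.55971662]] [0.19842622 0.33324185 0.68857414]
top [[382.58967851   0.         263.0849212 ]
 [  0.         382.58967851 191.34465878]
 [  0.           0.           1.        ]] [-0.0329586  0.         0.         0.         0.       ] [[-0.03013821 -0.99954494  0.00126893]
 [-0.99648677  0.02994671 -0.07821331]
 [ 0.07813971 -0.00362168 -0.99693584]] [-0.02861428  0.50012522  0.87158164]
```

View pics/scene0.png

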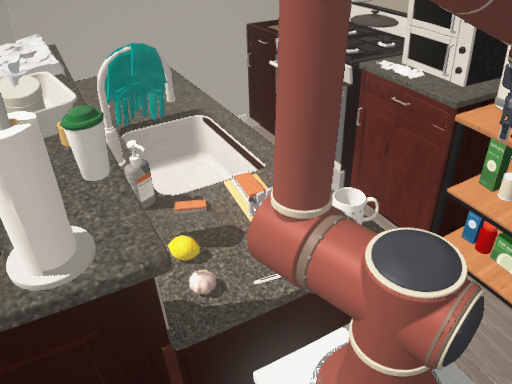

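View pics/top0.png

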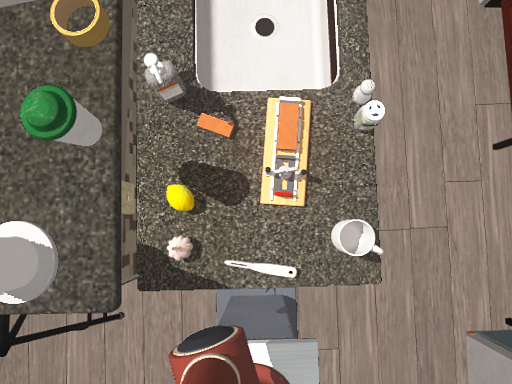

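The top view shows the holder at about (286,150) with the red tab at (285,194), the wing nut near (286,172) and the end stop up at (291,98). There are two stones. The one in the holder at (289,125) is the larger, and the loose one at (216,125) is the small look-alike. I'll enlarge a crop to confirm.

```bash
python3 - <<'E'
import cv2
i=cv2.imread("pics/top0.png")
c=i[88:215,190:320]
cv2.imwrite("pics/top0c.png",cv2.resize(c,None,fx=4.6,fy=4.6,interpolation=cv2.INTER_CUBIC))
E
```

```text
(no output)
```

View pics/top0c.png

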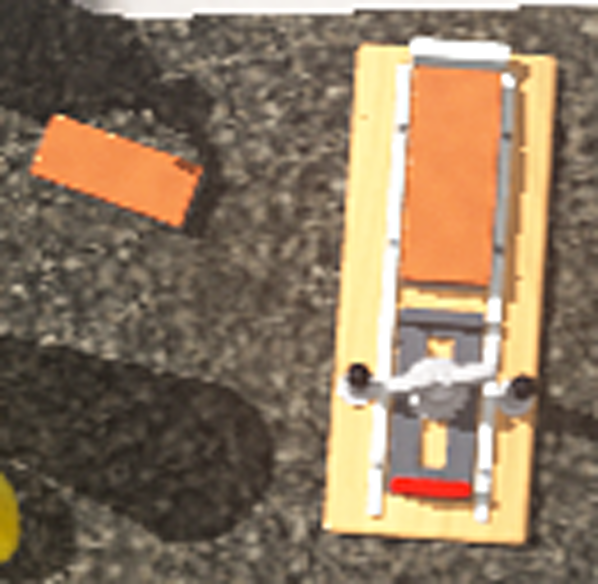

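The crop confirms it: the larger stone sits in the holder between the rails at crop (452,175), and the small one lies loose on the worktop. The wings run almost straight across toward the uprights, and the red tab is at crop (430,488). Next I measure these.

```bash
cat > h.py <<'E'
import numpy as np,cv2
from plant import cams
def ray(f,uv):
    p=cv2.undistortPoints(np.array(uv,float).reshape(-1,1,2),f["mtx"],f["dist"]).reshape(-1,2)
    d=np.c_[p,np.ones(len(p))]@f["R"]; o=-f["R"].T@f["t"]; return o,d
def onplane(f,uv,z):
    o,d=ray(f,uv); s=(z-o[2])/d[:,2]; return o+d*s[:,None]
def proj(f,X):
    r,_=cv2.Rodrigues(f["R"]); return cv2.projectPoints(np.array(X,float).reshape(-1,1,3),r,f["t"],f["mtx"],f["dist"])[0].reshape(-1,2)
def hol(P,c,psi):
    e=np.array([np.cos(psi),np.sin(psi)]); d=np.atleast_2d(P)[:,:2]-c; return np.c_[d@e,d@np.array([-e[1],e[0]])]*1000
E
python3 - <<'E'
from h import *
f=cams.grab_frame("top"); im=f["image"]; np.savez("f0.npz",**f)
hsv=cv2.cvtColor(im,cv2.COLOR_RGB2HSV); roi=np.zeros(im.shape[:2],np.uint8); roi[90:212,255:320]=1
H,S,V=cv2.split(hsv)
def big(m):
    cs,_=cv2.findContours((m&(roi>0)).astype(np.uint8),cv2.RETR_EXTERNAL,cv2.CHAIN_APPROX_NONE); return max(cs,key=cv2.contourArea)
wood=(H>12)&(H<28)&(S>60)&(V>120)
c=cv2.findContours(((wood)&(roi>0)).astype(np.uint8),cv2.RETR_EXTERNAL,cv2.CHAIN_APPROX_NONE)[0]
pts=np.vstack([k for k in c if cv2.contourArea(k)>15])
P=onplane(f,pts.reshape(-1,2),0.012)
r=cv2.minAreaRect((P[:,:2]*1000).astype(np.float32)); print("board",r, cv2.boxPoints(r))
for n,m,z in [("stone",(H<12)&(S>120)&(V>150)&(np.arange(384)[:,None]<155),.034),("tab",((H<4)|(H>174))&(S>170)&(np.arange(384)[:,None]>180),.037)]:
    k=big(m); Q=onplane(f,k.reshape(-1,2),z); r=cv2.minAreaRect((Q[:,:2]*1000).astype(np.float32)); print(n,cv2.boundingRect(k),r); print(cv2.boxPoints(r))
s=4.6
g=lambda a:[(x/s+190-.5+.5/s,y/s+88-.5+.5/s) for x,y in a]
print("corners",onplane(f,g([(357,43),(556,57),(526,543),(325,530)]),.012))
print("uprights",onplane(f,g([(358,377),(523,389)]),.062))
print("wing ends",onplane(f,g([(385,384),(495,371)]),.068))
E
```

```text
board ((594.3170166015625, -93.14689636230469), (118.14599609375, 258.89117431640625), 83.88738250732422) [[ 459.3171   -138.10028 ]
 [ 716.7363   -165.66779 ]
 [ 729.3169    -48.193512]
 [ 471.8977    -20.626007]]
stone (282, 104, 6, 6) ((696.103515625, -100.11738586425781), (11.637054443359375, 9.610078811645508), 61.14297866821289)
[[ 689.087    -102.89437 ]
 [ 697.5037   -107.53245 ]
 [ 703.12006   -97.3404  ]
 [ 694.7033    -92.702324]]
tab (275, 192, 17, 4) ((491.37591552734375, -88.88946533203125), (36.54854965209961, 6.867506980895996), 88.27591705322266)
[[ 487.39392  -107.052155]
 [ 494.2583   -107.25877 ]
 [ 495.3579    -70.726776]
 [ 488.49353   -70.52016 ]]
corners [[ 0.72652118 -0.06044319  0.012     ]
 [ 0.71605351 -0.16401683  0.012     ]
 [ 0.46313579 -0.13841223  0.012     ]
 [ 0.47285186 -0.03624735  0.012     ]]
uprights [[ 0.54408508 -0.05465164  0.062     ]
 [ 0.53585225 -0.1343659   0.062     ]]
wing ends [[ 0.539493   -0.06742339  0.068     ]
 [ 0.54421728 -0.12055585  0.068     ]]
```

```bash
cat >> h.py <<'E'
from scipy.spatial.transform import Rotation as Ro
from plant import readout
PSI=np.deg2rad(-5.8); STUD=np.array([.5405,-.0943]); ORG=STUD+.045*np.array([np.cos(PSI),np.sin(PSI)])
def H2W(x,y): # mm in holder
    c,s=np.cos(PSI),np.sin(PSI); return ORG+np.array([c*x-s*y,s*x+c*y])/1000
def st():
    s=readout.state(); w=s["tool_rot"]; R=Ro.from_quat(w,scalar_first=True).as_matrix()
    print("t %.2f pos %s hol %s zaxis heading %.2f deg xaxis %.2f tilt %.2f F %s M %s w %.3f"%(s["time"],s["tool_pos"].round(4),hol(s["tool_pos"],ORG,PSI).round(1),np.rad2deg(np.arctan2(R[1,2],R[0,2])),np.rad2deg(np.arctan2(R[1,0],R[0,0])),np.rad2deg(np.arccos(-R[2,1])),s["contact_force"].round(1),s["ft_torque"].round(3),s["gripper_width"]),"q",s["joint_pos"].round(2))
    return s,R
def need(p): 
    s,R=st(); print("tool-frame cm",(R.T@(np.array(p)-s["tool_pos"])*100).round(2)); return s,R
E
python3 - <<'E'
from h import *
f=np.load("f0.npz"); s=4.6
g=lambda a:[(x/s+190-.5+.5/s,y/s+88-.5+.5/s) for x,y in a]
for n,a,z in [("stone far/near mid",[(458,67),(445,283)],.034),("stone side",[(407,175),(502,180)],.034),("stop front/back edge top?",[(460,60),(460,40)],.03),("jaw lip",[(446,312)],.031),("tab top rear/front",[(430,497),(431,479)],.037),("uprights",[(358,377),(523,389)],.062),("tab ends",[(390,487),(472,490)],.037)]:
    print(n,hol(onplane(f,g(a),z),ORG,PSI).round(1))
print("board corners",hol(onplane(f,g([(357,43),(556,57),(526,543),(325,530)]),.012),ORG,PSI).round(1))
print("push start",H2W(-125,0),H2W(-97,0)); need([*H2W(-125,0),.12])
E
```

```text
stone far/near mid [[ 1.205e+02  1.000e-01]
 [ 9.000e+00 -6.000e-01]]
stone side [[ 62.8  22.2]
 [ 63.7 -25.9]]
stop front/back edge top? [[125.6  -0.8]
 [136.   -0.2]]
jaw lip [[-5.1 -2.2]]
tab top rear/front [[-99.3  -0.1]
 [-90.3  -0. ]]
uprights [[-45.4  39.8]
 [-45.6 -40.3]]
tab ends [[-95.8  20. ]
 [-94.4 -20.7]]
board corners [[ 136.6   52.5]
 [ 136.7  -51.6]
 [-117.5  -51.7]
 [-118.2   50.9]]
push start [ 0.46090954 -0.0862155 ] [ 0.4887662  -0.08904507]
t 0.15 pos [ 0.2356 -0.5784  0.2413] hol [[-299.4 -512.4]] zaxis heading -67.84 deg xaxis -157.84 tilt 0.09 F [-0.2 -0.3  0.5] M [-0.007  0.047 -0.029] w 1.005 q [-1.3   0.05  1.61  0.    1.48 -0.12]
tool-frame cm [-39.43  12.2  -37.06]
```

Emit:
play_rows --pt "-3.28 0 -3.08" --pt "-3.28 0 -3.08" --pt "-3.28 0 -3.08" --pt "-3.28 0 -3.08" --pt "-3.28 0 -3.08" --pt "-3.28 0 -3.08" --pt "-3.28 0 -3.08" --pt "-3.28 0 -3.08" --pt "-3.28 0 -3.08" --pt "-3.28 0 -3.08" --pt "-3.28 0 -3.08" --pt "-3.28 0 -3.08" --yaw '[0, 0, 0, 0, 0, 0, 0, 0, 0, 0, 0, 0]' --grip '[1, 1, 1, 1, 1, 1, 1, 1, 1, 1, 1, 1]'

```text
time: 1.35
tool_pos: [0.4611, -0.0862, 0.2422]
tool_rot: [-0.136, 0.136, -0.694, 0.694]
contact_force: [1.1, -0.3, -0.4]
gripper_width: -0.002
```

Emit:
play_rows --pt "0 0 0" --pt "0 0 0" --pt "0 0 0" --pt "0 0 0" --pt "0 0 0" --pt "0 0 0" --yaw '[7, 7, 7, 7, 0, 0]' --grip '[1, 1, 1, 1, 1, 1]'

```text
time: 1.95
tool_pos: [0.4607, -0.088, 0.2421]
tool_rot: [-0.035, 0.035, 0.706, -0.706]
contact_force: [-0.1, -0.0, -0.0]
gripper_width: -0.001
```

```bash
python3 - <<'E'
from h import *
need([*H2W(-125,0),.036])
f=cams.grab_frame("scene"); cv2.imwrite("pics/s1.png",f["image"][:,:,::-1]); np.savez("s1.npz",**f)
E
```

```text
t 1.95 pos [ 0.4607 -0.088   0.2421] hol [[-125.    -1.8]] zaxis heading -95.69 deg xaxis 174.31 tilt 0.02 F [-0.1 -0.  -0. ] M [ 0.018 -0.025 -0.039] w -0.001 q [-0.35 -0.34  1.96 -0.    1.51  1.32]
tool-frame cm [-1.000e-02  2.061e+01 -1.800e-01]
```

View pics/s1.png

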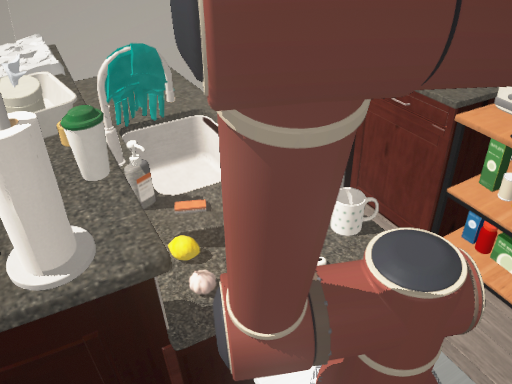

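The scene view is blocked by the arm, but the pose is as planned: behind the tab, square to the holder. Now I descend behind the tab.

Emit:
play_rows --pt "0 4 -0.18" --pt "0 4 0" --pt "0 4 0" --pt "0 4 0" --pt "0 3 0" --pt "0 1.6 0" --pt "0 0 0" --pt "0 0 0" --yaw '[0, 0, 0, 0, 0, 0, 0, 0]' --grip '[1, 1, 1, 1, 1, 1, 1, 1]'

```text
time: 2.8
tool_pos: [0.4612, -0.0864, 0.0367]
tool_rot: [0.036, -0.036, -0.706, 0.706]
contact_force: [0.7, 0.3, 0.1]
gripper_width: 0.003
```

```bash
python3 - <<'E'
from h import *
need([*H2W(-110,0),.036])
f=cams.grab_frame("top"); cv2.imwrite("pics/t2.png",cv2.resize(f["image"][88:215,230:330,::-1],None,fx=4.6,fy=4.6,interpolation=cv2.INTER_CUBIC))
E
```

```text
t 2.80 pos [ 0.4612 -0.0864  0.0367] hol [[-1.246e+02 -1.000e-01]] zaxis heading -95.80 deg xaxis 174.20 tilt 0.00 F [0.7 0.3 0.1] M [ 0.003 -0.006  0.037] w 0.003 q [-0.34 -0.09  2.13 -0.    1.11  1.33]
tool-frame cm [-1.46  0.07 -0.01]
```

View pics/t2.png

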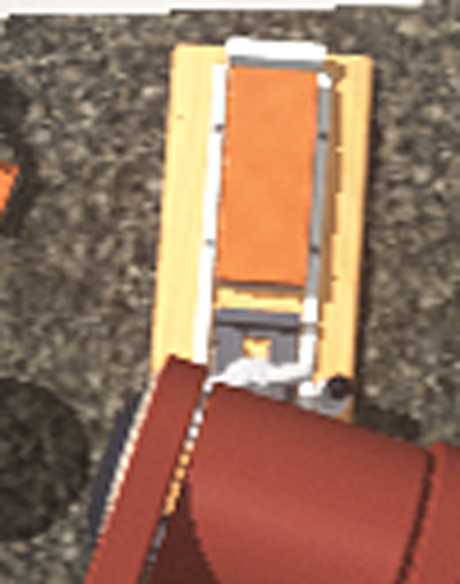

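The view shows the jaw and stone unmoved, and the stone and stop visible ahead of the wrist. I start pushing in small steps.

Emit:
play_rows --pt "-0.5 0 0" --pt "-0.5 0 0" --pt "-0.2 0 0" --pt "-0.2 0 0" --pt "-0.2 0 0" --pt "-0.2 0 0" --pt "-0.2 0 0" --yaw '[0, 0, 0, 0, 0, 0, 0]' --grip '[1, 1, 1, 1, 1, 1, 1]'

```text
time: 3.55
tool_pos: [0.4802, -0.0881, 0.036]
tool_rot: [-0.037, 0.035, 0.706, -0.706]
contact_force: [-4.0, -0.2, 3.7]
gripper_width: 0.001
```

Emit:
play_rows --pt "-0.2 0 0" --pt "-0.2 0 0" --pt "-0.2 0 0" --yaw '[0, 0, 0]' --grip '[1, 1, 1]'

```text
time: 3.85
tool_pos: [0.4869, -0.0888, 0.036]
tool_rot: [-0.036, 0.036, 0.706, -0.706]
contact_force: [-1.7, 0.4, 0.1]
gripper_width: 0.001
```

Emit:
play_rows --pt "-0.15 0 0" --pt "-0.15 0 0" --pt "-0.15 0 0" --yaw '[0, 0, 0]' --grip '[1, 1, 1]'

```text
time: 4.15
tool_pos: [0.4914, -0.0893, 0.0361]
tool_rot: [-0.036, 0.036, 0.706, -0.706]
contact_force: [-3.1, -0.3, -0.9]
gripper_width: -0.003
```

```bash
python3 - <<'E'
from h import *
st()
f=cams.grab_frame("top"); cv2.imwrite("pics/t3.png",cv2.resize(f["image"][88:215,230:330,::-1],None,fx=4.6,fy=4.6,interpolation=cv2.INTER_CUBIC))
E
```

```text
t 4.15 pos [ 0.4914 -0.0893  0.0361] hol [[-94.3   0. ]] zaxis heading -95.84 deg xaxis 174.16 tilt 0.01 F [-3.1 -0.3 -0.9] M [-0.049  0.686  0.059] w -0.003 q [-0.33 -0.02  2.06  0.    1.1   1.34]
```

View pics/t3.png

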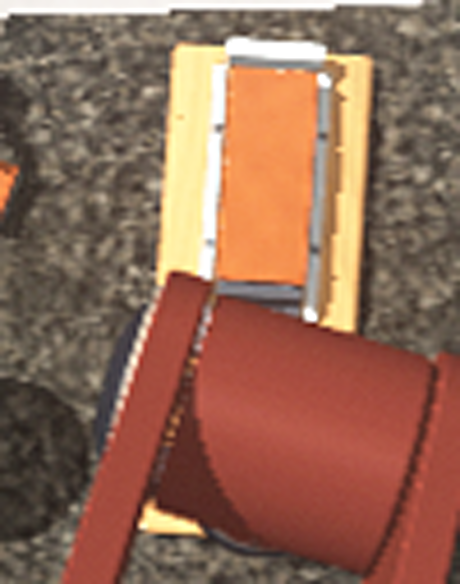

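The jaw lip is now just behind the stone at crop (262,287), and the stone itself has barely moved. I continue in 0.5–1 mm rows.

Emit:
play_rows --pt "-0.1 0 0" --pt "-0.1 0 0" --yaw '[0, 0]' --grip '[1, 1]'

```text
time: 4.4
tool_pos: [0.4925, -0.0894, 0.0361]
tool_rot: [-0.037, 0.035, 0.706, -0.706]
contact_force: [-5.8, 1.0, 3.1]
gripper_width: -0.0
```

Emit:
play_rows --pt "-0.1 0 0" --yaw '[0]' --grip '[1]'

```text
time: 4.5
tool_pos: [0.4935, -0.0895, 0.0361]
tool_rot: [-0.037, 0.035, 0.706, -0.706]
contact_force: [-5.4, 0.4, 2.2]
gripper_width: -0.0
```

Emit:
play_rows --pt "-0.05 0 0" --yaw '[0]' --grip '[1]'

```text
time: 4.6
tool_pos: [0.4942, -0.0896, 0.0362]
tool_rot: [-0.037, 0.035, 0.706, -0.706]
contact_force: [-4.8, 1.5, 2.8]
gripper_width: -0.003
```

Emit:
play_rows --pt "-0.05 0 0" --yaw '[0]' --grip '[1]'

```text
time: 4.7
tool_pos: [0.4947, -0.0896, 0.0361]
tool_rot: [-0.037, 0.035, 0.706, -0.706]
contact_force: [-4.0, 1.0, 1.9]
gripper_width: 0.005
```

Emit:
play_rows --pt "-0.05 0 0" --yaw '[0]' --grip '[1]'

```text
time: 4.8
tool_pos: [0.4952, -0.0897, 0.0361]
tool_rot: [-0.037, 0.035, 0.706, -0.706]
contact_force: [-5.3, 0.4, 1.7]
gripper_width: 0.002
```

Emit:
play_rows --pt "-0.05 0 0" --yaw '[0]' --grip '[1]'

```text
time: 4.9
tool_pos: [0.4956, -0.0897, 0.0361]
tool_rot: [-0.037, 0.035, 0.706, -0.706]
contact_force: [-5.6, 0.8, 1.4]
gripper_width: -0.001
```

Emit:
play_rows --pt "-0.05 0 0" --yaw '[0]' --grip '[1]'

```text
time: 5.0
tool_pos: [0.4961, -0.0898, 0.0361]
tool_rot: [-0.037, 0.035, 0.706, -0.706]
contact_force: [-4.7, 1.1, 1.7]
gripper_width: -0.002
```

Emit:
play_rows --pt "-0.05 0 0" --yaw '[0]' --grip '[1]'

```text
time: 5.1
tool_pos: [0.4966, -0.0898, 0.0361]
tool_rot: [-0.037, 0.035, 0.706, -0.706]
contact_force: [-4.8, 0.3, 1.6]
gripper_width: 0.002
```

Emit:
play_rows --pt "-0.05 0 0" --yaw '[0]' --grip '[1]'

```text
time: 5.2
tool_pos: [0.4971, -0.0899, 0.0361]
tool_rot: [-0.037, 0.035, 0.706, -0.706]
contact_force: [-4.9, 0.5, 1.3]
gripper_width: -0.001
```

Emit:
play_rows --pt "-0.05 0 0" --yaw '[0]' --grip '[1]'

```text
time: 5.3
tool_pos: [0.4976, -0.0899, 0.0361]
tool_rot: [-0.037, 0.035, 0.706, -0.706]
contact_force: [-4.9, 0.7, 1.6]
gripper_width: -0.001
```

```bash
python3 - <<'E'
from h import *
st()
f=cams.grab_frame("top"); cv2.imwrite("pics/t4.png",cv2.resize(f["image"][88:215,230:330,::-1],None,fx=4.6,fy=4.6,interpolation=cv2.INTER_CUBIC))
E
```

```text
t 5.30 pos [ 0.4976 -0.0899  0.0361] hol [[-88.1   0. ]] zaxis heading -95.83 deg xaxis 174.17 tilt 0.12 F [-4.9  0.7  1.6] M [0.078 0.812 0.   ] w -0.001 q [-0.33 -0.    2.04 -0.    1.11  1.35]
```

View pics/t4.png

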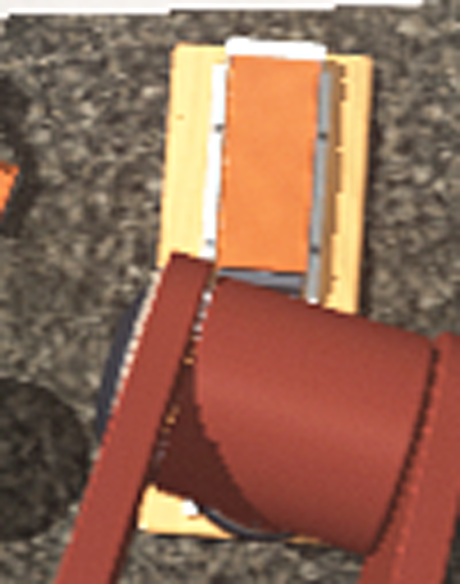

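The stone's far edge is now at crop row 55, practically at the white stop face. I keep going until the force climbs.

Emit:
play_rows --pt "-0.05 0 0" --yaw '[0]' --grip '[1]'

```text
time: 5.45
tool_pos: [0.4977, -0.0899, 0.0361]
tool_rot: [-0.037, 0.035, 0.706, -0.706]
contact_force: [-8.6, 1.0, 4.1]
gripper_width: 0.005
```

Emit:
play_rows --pt "-0.03 0 0" --yaw '[0]' --grip '[1]'

```text
time: 5.55
tool_pos: [0.4977, -0.0899, 0.0361]
tool_rot: [-0.037, 0.034, 0.706, -0.706]
contact_force: [-8.7, -0.0, 5.6]
gripper_width: 0.003
```

Emit:
play_rows --pt "-0.03 0 0" --yaw '[0]' --grip '[1]'

```text
time: 5.65
tool_pos: [0.4977, -0.0899, 0.0361]
tool_rot: [-0.038, 0.034, 0.706, -0.706]
contact_force: [-10.5, 1.3, 6.1]
gripper_width: -0.001
```

Emit:
play_rows --pt "-0.04 0 0" --yaw '[0]' --grip '[1]'

```text
time: 5.75
tool_pos: [0.4977, -0.0899, 0.0361]
tool_rot: [-0.038, 0.034, 0.706, -0.706]
contact_force: [-11.7, 1.1, 7.9]
gripper_width: -0.001
```

Emit:
play_rows --pt "-0.04 0 0" --yaw '[0]' --grip '[1]'

```text
time: 5.85
tool_pos: [0.4977, -0.0899, 0.0361]
tool_rot: [-0.038, 0.033, 0.706, -0.706]
contact_force: [-13.4, 0.7, 8.0]
gripper_width: 0.001
```

The force climbs while the position stands still, so the stone is seated. I back off, rise, and move clear to look.

Emit:
play_rows --pt "0.3 0 0" --pt "1 0 0" --pt "2 0 0" --pt "0 -4 0" --pt "0 -4 0" --pt "0 -4 0" --pt "4 -2 0" --pt "4 0 0" --pt "0 0 0" --yaw '[0, 0, 0, 0, 0, 0, 0, 0, 0]' --grip '[1, 1, 1, 1, 1, 1, 1, 1, 1]'

```text
time: 6.75
tool_pos: [0.3852, -0.0782, 0.1765]
tool_rot: [0.035, -0.037, -0.706, 0.707]
contact_force: [1.1, -0.5, -0.3]
gripper_width: 0.003
```

```bash
python3 - <<'E'
from h import *
st()
f=cams.grab_frame("top"); np.savez("f5.npz",**f); cv2.imwrite("pics/t5.png",cv2.resize(f["image"][88:215,230:330,::-1],None,fx=4.6,fy=4.6,interpolation=cv2.INTER_CUBIC))
E
```

```text
t 6.75 pos [ 0.3852 -0.0782  0.1765] hol [[-201.1    0.4]] zaxis heading -95.87 deg xaxis 174.13 tilt 0.19 F [ 1.1 -0.5 -0.3] M [ 0.    -0.012 -0.031] w 0.003 q [-0.39 -0.51  2.2   0.    1.45  1.28]
```

View pics/t5.png

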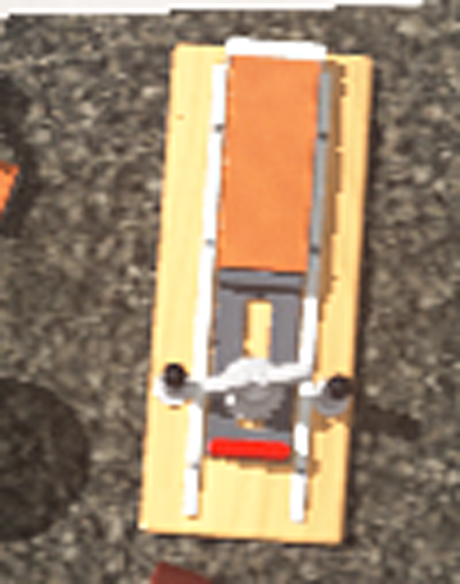

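```bash
python3 - <<'E'
from h import *
f=np.load("f5.npz"); s=4.6
g=lambda a:[(x/s+230-.5+.5/s,y/s+88-.5+.5/s) for x,y in a]
print("tab",hol(onplane(f,g([(250,458),(251,440)]),.037),ORG,PSI).round(1))
print("stone",hol(onplane(f,g([(276,55),(262,269)]),.034),ORG,PSI).round(1))
print("upr",onplane(f,g([(175,374),(339,387)]),.062).round(4))
im=f["image"]; sub=im[164:178,268:304].astype(int); print(sub.min(2))
for z in(.045,.061,.072): print(z,onplane(f,g([(203,384),(312,370),(254,374)]),z)[:,:2].round(4).tolist(), end=" ")
w=onplane(f,g([(203,384),(312,370)]),.072); d=w[0]-w[1]; print("ang",np.rad2deg(np.arctan2(d[1],d[0])))
E
```

```text
tab [[-79.8  -0.8]
 [-70.8  -0.7]]
stone [[126.9  -0.5]
 [ 16.2  -0.6]]
upr [[ 0.5455 -0.0552  0.062 ]
 [ 0.5368 -0.1344  0.062 ]]
[[167 165 166 166 244 255 253 124 145 130 132 138 133 134 115  70 124 167
  167 158 136 128 129 132 133 132 105 251 255 252 155 104 149 149 146 146]
 [165 162 168 167 243 255 252 115 142 130 129 133 131 132 144 128 149 179
  183 170 142 126 130 135 131 136 114 242 255 250 124 106 147 149 145 148]
 [155 155 168 171 244 255 251 110 143 127 131 134 149 193 243 246 236 243
  240 229 176 130 129 139 145 149 138 242 255 248 112 109 147 145 143 148]
 [ 49  87 146 179 246 255 249 103 141 129 125 169 240 254 247 244 240 238
  236 233 226 186 169 205 230 230 239 249 245 203  87 106 145 148 146 149]
 [ 47  35 103 193 253 255 247 102 136 126 137 227 254 248 243 236 239 242
  240 236 245 250 250 250 250 246 242 243 239 195  88 112 148 147 142 143]
 [ 58  36  81 185 254 255 241 131 166 171 227 243 240 241 247 241 233 247
  234 226 249 249 247 246 247 244 234 219 201 159 120 153 149 144 120  85]
 [ 47  33 149 214 246 255 244 234 252 250 250 247 242 242 244 230 218 244
 
[... 630 characters left out ...]
84 143 174 160 138 122 114 101  65  52]
 [253 231 106 151 194 159 116  74  71  69  96 209 233 131 133 122 122 121
  119 120 133 137 122  83  74  74 104 156 178 158 137 134 115 126 125 125]
 [ 93 131 173 255 255 180 109  70  69  72  80 111 136 134 136 133 125 129
  131 135 134 130 120  79  76  73 103 154 179 150 124 148 130 123 125 141]
 [163 167 172 254 255 255  93  75  84  78  69  98 133 144 142 133 134 136
  134 137 116  79  74  77  74  72 102 157 174 134  93 133 154 151 151 146]]
0.045 [[0.5425, -0.0692], [0.5478, -0.1233], [0.5467, -0.0945]] 0.061 [[0.5404, -0.0686], [0.5456, -0.1217], [0.5445, -0.0935]] 0.072 [[0.5389, -0.0683], [0.5441, -0.1207], [0.543, -0.0928]] ang 95.66383571833082
```

The tab's rear now measures x = −79.8 mm (expected −80) and the stone spans 16 to 127 mm, so it is against the stop. The wing heading is about 95.5°. Next I turn the tool to grip across the wings.

Emit:
play_rows --pt "0 0 0" --pt "0 0 0" --pt "0 0 0" --pt "0 0 0" --pt "0 0 0" --pt "0 0 0" --pt "0 0 0" --pt "0 0 0" --pt "0 0 0" --pt "0 0 0" --pt "0 0 0" --pt "0 0 0" --yaw '[-8.5, -8.5, -8.5, -8.5, -8.5, -8.5, -8.5, -8.5, -8.5, -8.5, -8.5, -7.9]' --grip '[0, 0, 0, 0, 0, 0, 0, 0, 0, 0, 0, 0]'

```text
time: 8.0
tool_pos: [0.3888, -0.079, 0.1763]
tool_rot: [0.525, -0.525, 0.473, -0.474]
contact_force: [-0.8, 0.3, -0.7]
gripper_width: 0.498
```

```bash
sed -i 's/STUD=np.array(.*\]); ORG/STUD=np.array([.5411,-.0945]); ORG/' h.py; python3 - <<'E'
from h import *
need([*STUD,.11])
E
```

```text
t 8.00 pos [ 0.3888 -0.079   0.1763] hol [[-1.981e+02  1.000e-01]] zaxis heading 5.91 deg xaxis -84.09 tilt 0.05 F [-0.8  0.3 -0.7] M [ 0.001  0.026 -0.038] w 0.498 q [-0.39 -0.5   2.19  0.    1.45 -0.49]
tool-frame cm [ 3.11  6.64 14.98]
```

Emit:
play_rows --pt "0.62 0 3" --pt "0.62 0 3" --pt "0.62 0 3" --pt "0.62 0 3" --pt "0.62 0 2.98" --pt "0 3 0" --pt "0 2.6 0" --pt "0 0 0" --pt "0 0 0" --yaw '[0, 0, 0, 0, 0, 0, 0, 0, 0]' --grip '[0, 0, 0, 0, 0, 0, 0, 0, 0]'

```text
time: 8.9
tool_pos: [0.5402, -0.0951, 0.1198]
tool_rot: [-0.524, 0.524, -0.475, 0.475]
contact_force: [0.2, 0.8, 0.2]
gripper_width: 0.501
```

```bash
python3 - <<'E'
from h import *
need([*STUD,.059])
f=cams.grab_frame("scene"); np.savez("s6.npz",**f); cv2.imwrite("pics/s6.png",cv2.resize(f["image"][130:270,180:340,::-1],None,fx=4,fy=4,interpolation=cv2.INTER_CUBIC))
f=cams.grab_frame("top"); cv2.imwrite("pics/t6.png",cv2.resize(f["image"][88:215,230:330,::-1],None,fx=4.6,fy=4.6,interpolation=cv2.INTER_CUBIC))
E
```

```text
t 8.90 pos [ 0.5402 -0.0951  0.1198] hol [[-45.8  -0.7]] zaxis heading 5.57 deg xaxis -84.43 tilt 0.06 F [0.2 0.8 0.2] M [-0.069 -0.003 -0.007] w 0.501 q [-0.31 -0.02  1.9   0.    1.26 -0.41]
tool-frame cm [-0.04  6.08  0.1 ]
```

View pics/s6.png

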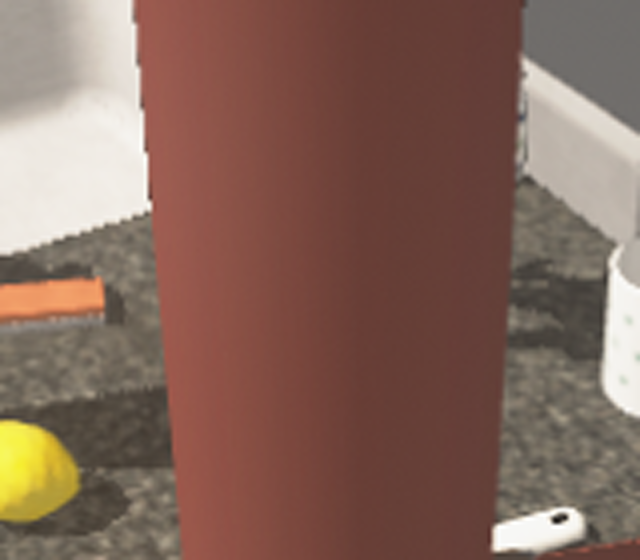

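View pics/t6.png

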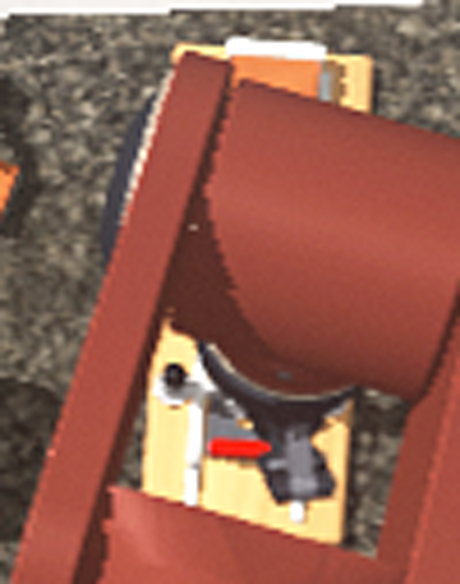

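The views are mostly blocked. One finger shows at crop (300,465) behind the nut, consistent with its height, and nothing is in its way. I descend over the wings, watching the force.

Emit:
play_rows --pt "-0.04 2 0.1" --pt "0 1.5 0" --pt "0 1 0" --pt "0 0.8 0" --pt "0 0.78 0" --pt "0 0 0" --yaw '[0, 0, 0, 0, 0, 0]' --grip '[0, 0, 0, 0, 0, 0]'

```text
time: 9.6
tool_pos: [0.5401, -0.0944, 0.0583]
tool_rot: [-0.523, 0.524, -0.476, 0.475]
contact_force: [-0.3, 0.5, -1.0]
gripper_width: 0.498
```

```bash
python3 - <<'E'
from h import *
need([*STUD,.059])
E
```

```text
t 9.60 pos [ 0.5401 -0.0944  0.0583] hol [[-46.   0.]] zaxis heading 5.56 deg xaxis -84.44 tilt 0.12 F [-0.3  0.5 -1. ] M [ 0.022 -0.006  0.015] w 0.498 q [-0.31  0.06  1.93  0.    1.15 -0.41]
tool-frame cm [ 0.02 -0.07  0.09]
```

Emit:
play_rows --pt "0 0 0.1" --pt "0 0 0" --pt "0 0 0" --pt "0 0 0" --pt "0 0 0" --pt "0 0 0" --yaw '[0, 0, 0, 0, 0, 0]' --grip '[0.7, 0.7, 0.7, 1, 1, 1]'

```text
time: 10.2
tool_pos: [0.5431, -0.0946, 0.0603]
tool_rot: [0.524, -0.523, 0.474, -0.476]
contact_force: [5.5, 1.5, -0.6]
gripper_width: 0.076
```

```bash
python3 - <<'E'
from h import *
need([*STUD,.059])
E
```

```text
t 10.20 pos [ 0.5431 -0.0946  0.0603] hol [[-43.    0.1]] zaxis heading 5.56 deg xaxis -84.44 tilt 0.18 F [ 5.5  1.5 -0.6] M [ 0.075 -0.87  -0.029] w 0.076 q [-0.31  0.06  1.93  0.    1.15 -0.41]
tool-frame cm [-0.03  0.13 -0.2 ]
```

The grip holds on the wings, at a width of about 6.5 mm. The nut sits about 2 mm further +x, so I relieve that first and then test a turn.

Emit:
play_rows --pt "0 0 0.2" --pt "0 0 0" --yaw '[0, 0]' --grip '[1, 1]'

```text
time: 10.4
tool_pos: [0.5435, -0.0946, 0.0603]
tool_rot: [-0.523, 0.524, -0.476, 0.475]
contact_force: [-1.1, -0.8, 6.8]
gripper_width: 0.077
```

Emit:
play_rows --pt "0 0.01 0" --pt "0 0.01 0" --pt "0 0 0" --yaw '[5, 5, 0]' --grip '[1, 1, 1]'

```text
time: 10.7
tool_pos: [0.5434, -0.0946, 0.0601]
tool_rot: [0.479, -0.481, 0.52, -0.519]
contact_force: [-2.4, -0.6, 6.1]
gripper_width: 0.08
```

```bash
python3 - <<'E'
from h import *
need([*STUD,.059])
E
```

```text
t 10.70 pos [ 0.5434 -0.0946  0.0601] hol [[-42.8   0.1]] zaxis heading -4.50 deg xaxis -94.50 tilt 0.14 F [-2.4 -0.6  6.1] M [-0.045  0.451 -0.086] w 0.080 q [-0.31  0.07  1.92 -0.    1.16 -0.23]
tool-frame cm [ 0.01  0.11 -0.22]
```

Emit:
play_rows --pt "0 -0.13 -0.03" --pt "0 0.01 0" --pt "0 0.01 0" --pt "0 0.01 0" --pt "0 0.01 0" --pt "0 0 0" --yaw '[0, 6, 6, 6, 6, 0]' --grip '[1, 1, 1, 1, 1, 1]'

```text
time: 11.3
tool_pos: [0.543, -0.0945, 0.0597]
tool_rot: [0.361, -0.362, 0.608, -0.607]
contact_force: [0.4, -1.5, -0.6]
gripper_width: 0.078
```

```bash
python3 - <<'E'
from h import *
need([*STUD,.059])
E
```

```text
t 11.30 pos [ 0.543  -0.0945  0.0597] hol [[-43.1   0.2]] zaxis heading -28.42 deg xaxis -118.42 tilt 0.09 F [ 0.4 -1.5 -0.6] M [-0.287 -0.097 -0.006] w 0.078 q [-0.31  0.07  1.92 -0.    1.15  0.19]
tool-frame cm [ 0.09  0.07 -0.17]
```

Emit:
play_rows --pt "0 0.014 0" --pt "0 0.014 0" --pt "0 0.014 0" --pt "0 0.014 0" --pt "0 0.014 0" --yaw '[8, 8, 8, 8, 8]' --grip '[1, 1, 1, 1, 1]'

```text
time: 11.8
tool_pos: [0.5429, -0.0942, 0.059]
tool_rot: [0.131, -0.132, 0.695, -0.695]
contact_force: [-1.0, -0.3, -1.6]
gripper_width: 0.08
```

```bash
python3 - <<'E'
from h import *
need([*STUD,.059])
E
```

```text
t 11.80 pos [ 0.5429 -0.0942  0.059 ] hol [[-43.3   0.5]] zaxis heading -68.61 deg xaxis -158.61 tilt 0.11 F [-1.  -0.3 -1.6] M [-0.027 -0.089  0.046] w 0.080 q [-0.31  0.07  1.92 -0.    1.15  0.89]
tool-frame cm [ 0.18 -0.   -0.03]
```

Emit:
play_rows --pt "0 0.014 0" --yaw '[7]' --grip '[1]'

```text
time: 11.9
tool_pos: [0.5429, -0.0941, 0.0589]
tool_rot: [0.088, -0.089, 0.702, -0.701]
contact_force: [0.1, 0.3, -0.2]
gripper_width: 0.077
```

```bash
cat > m.py <<'E'
from h import *
s,R=st(); 
E
python3 m.py
```

```text
t 11.90 pos [ 0.5429 -0.0941  0.0589] hol [[-43.3   0.6]] zaxis heading -75.59 deg xaxis -165.59 tilt 0.11 F [ 0.1  0.3 -0.2] M [-0.037 -0.07  -0.003] w 0.077 q [-0.31  0.07  1.92 -0.    1.15  1.01]
```

Emit:
play_rows --pt "0 0.012 0" --yaw '[7]' --grip '[1]'

```text
time: 12.0
tool_pos: [0.5429, -0.094, 0.0587]
tool_rot: [0.045, -0.046, 0.706, -0.705]
contact_force: [0.5, -0.2, -0.6]
gripper_width: 0.078
```

```bash
python3 m.py
```

```text
t 12.00 pos [ 0.5429 -0.094   0.0587] hol [[-43.3   0.6]] zaxis heading -82.57 deg xaxis -172.57 tilt 0.11 F [ 0.5 -0.2 -0.6] M [ 0.047 -0.123 -0.007] w 0.078 q [-0.31  0.07  1.92  0.    1.15  1.13]
```

Emit:
play_rows --pt "0 0.009 0" --yaw '[5]' --grip '[1]'

```text
time: 12.1
tool_pos: [0.5429, -0.094, 0.0587]
tool_rot: [0.015, -0.016, 0.707, -0.707]
contact_force: [0.4, 0.5, 0.7]
gripper_width: 0.074
```

```bash
python3 m.py
```

```text
t 12.10 pos [ 0.5429 -0.094   0.0587] hol [[-43.3   0.7]] zaxis heading -87.52 deg xaxis -177.52 tilt 0.11 F [0.4 0.5 0.7] M [ 0.052 -0.119 -0.02 ] w 0.074 q [-0.31  0.07  1.92  0.    1.15  1.22]
```

Emit:
play_rows --pt "0 0.009 0" --yaw '[5]' --grip '[1]'

```text
time: 12.2
tool_pos: [0.5429, -0.094, 0.0586]
tool_rot: [-0.016, 0.015, 0.707, -0.707]
contact_force: [0.3, 0.4, -0.5]
gripper_width: 0.076
```

```bash
python3 m.py
```

```text
t 12.20 pos [ 0.5429 -0.094   0.0586] hol [[-43.3   0.7]] zaxis heading -92.49 deg xaxis 177.51 tilt 0.11 F [ 0.3  0.4 -0.5] M [ 0.07  -0.101  0.062] w 0.076 q [-0.31  0.07  1.92  0.    1.15  1.31]
```

Emit:
play_rows --pt "0 0.009 0" --yaw '[5]' --grip '[1]'

```text
time: 12.3
tool_pos: [0.5429, -0.0939, 0.0585]
tool_rot: [-0.047, 0.046, 0.706, -0.705]
contact_force: [1.2, 0.7, -0.1]
gripper_width: 0.073
```

```bash
python3 m.py
```

```text
t 12.30 pos [ 0.5429 -0.0939  0.0585] hol [[-43.3   0.8]] zaxis heading -97.49 deg xaxis 172.51 tilt 0.11 F [ 1.2  0.7 -0.1] M [ 0.048 -0.128  0.059] w 0.073 q [-0.31  0.07  1.92  0.    1.15  1.39]
```

Emit:
play_rows --pt "0 0.009 0" --yaw '[5]' --grip '[1]'

```text
time: 12.4
tool_pos: [0.543, -0.0939, 0.0584]
tool_rot: [-0.078, 0.076, 0.703, -0.703]
contact_force: [0.3, 0.1, 0.1]
gripper_width: 0.078
```

```bash
python3 m.py
```

```text
t 12.40 pos [ 0.543  -0.0939  0.0584] hol [[-43.2   0.8]] zaxis heading -102.49 deg xaxis 167.51 tilt 0.10 F [0.3 0.1 0.1] M [ 0.154 -0.089  0.011] w 0.078 q [-0.31  0.07  1.92  0.    1.15  1.48]
```

Emit:
play_rows --pt "0 0.009 0" --yaw '[5]' --grip '[1]'

```text
time: 12.5
tool_pos: [0.5429, -0.0938, 0.0583]
tool_rot: [-0.108, 0.107, 0.699, -0.699]
contact_force: [1.1, 0.6, -0.5]
gripper_width: 0.076
```

```bash
python3 m.py
```

```text
t 12.50 pos [ 0.5429 -0.0938  0.0583] hol [[-43.2   0.9]] zaxis heading -107.49 deg xaxis 162.51 tilt 0.11 F [ 1.1  0.6 -0.5] M [ 0.179 -0.161  0.001] w 0.076 q [-0.31  0.07  1.92  0.    1.15  1.57]
```

Emit:
play_rows --pt "0 0.009 0" --yaw '[5]' --grip '[1]'

```text
time: 12.6
tool_pos: [0.543, -0.0938, 0.0582]
tool_rot: [-0.139, 0.137, 0.694, -0.693]
contact_force: [0.4, 0.7, -0.1]
gripper_width: 0.076
```

```bash
python3 m.py
```

```text
t 12.60 pos [ 0.543  -0.0938  0.0582] hol [[-43.2   0.9]] zaxis heading -112.49 deg xaxis 157.51 tilt 0.11 F [ 0.4  0.7 -0.1] M [ 0.164 -0.14   0.034] w 0.076 q [-0.31  0.07  1.92  0.    1.15  1.66]
```

Emit:
play_rows --pt "0 0.009 0" --yaw '[5]' --grip '[1]'

```text
time: 12.7
tool_pos: [0.543, -0.0938, 0.0581]
tool_rot: [-0.169, 0.167, 0.687, -0.687]
contact_force: [-0.2, 0.3, 0.1]
gripper_width: 0.081
```

```bash
python3 m.py
```

```text
t 12.70 pos [ 0.543  -0.0938  0.0581] hol [[-43.2   0.9]] zaxis heading -117.49 deg xaxis 152.51 tilt 0.10 F [-0.2  0.3  0.1] M [ 0.133 -0.211  0.019] w 0.081 q [-0.31  0.07  1.92  0.    1.15  1.74]
```

Emit:
play_rows --pt "0 0.009 0" --yaw '[5]' --grip '[1]'

```text
time: 12.8
tool_pos: [0.543, -0.0938, 0.058]
tool_rot: [-0.198, 0.197, 0.679, -0.679]
contact_force: [1.0, 0.1, -0.1]
gripper_width: 0.078
```

```bash
python3 m.py
```

```text
t 12.80 pos [ 0.543  -0.0938  0.058 ] hol [[-43.2   0.9]] zaxis heading -122.49 deg xaxis 147.51 tilt 0.10 F [ 1.   0.1 -0.1] M [ 0.156 -0.281 -0.003] w 0.078 q [-0.31  0.07  1.92  0.    1.15  1.83]
```

Emit:
play_rows --pt "0 0.009 0" --yaw '[5]' --grip '[1]'

```text
time: 12.9
tool_pos: [0.5431, -0.0938, 0.058]
tool_rot: [-0.228, 0.227, 0.67, -0.669]
contact_force: [0.5, 0.7, -0.6]
gripper_width: 0.079
```

```bash
python3 m.py
```

```text
t 12.90 pos [ 0.5431 -0.0938  0.058 ] hol [[-43.1   0.9]] zaxis heading -127.50 deg xaxis 142.50 tilt 0.10 F [ 0.5  0.7 -0.6] M [ 0.239 -0.284  0.012] w 0.079 q [-0.31  0.07  1.92  0.    1.15  1.92]
```

Emit:
play_rows --pt "0 0.009 0" --yaw '[5]' --grip '[1]'

```text
time: 13.0
tool_pos: [0.5431, -0.0937, 0.0578]
tool_rot: [-0.257, 0.256, 0.659, -0.659]
contact_force: [0.6, 1.4, -0.4]
gripper_width: 0.079
```

```bash
python3 m.py
```

```text
t 13.00 pos [ 0.5431 -0.0937  0.0578] hol [[-43.1   1. ]] zaxis heading -132.49 deg xaxis 137.51 tilt 0.10 F [ 0.6  1.4 -0.4] M [ 0.182 -0.274  0.079] w 0.079 q [-0.31  0.07  1.92  0.    1.15  2.01]
```

Emit:
play_rows --pt "0 0.009 0" --yaw '[4]' --grip '[1]'

```text
time: 13.1
tool_pos: [0.5431, -0.0937, 0.0578]
tool_rot: [-0.28, 0.278, 0.65, -0.649]
contact_force: [2.3, 0.8, 0.4]
gripper_width: 0.075
```

```bash
python3 m.py
```

```text
t 13.10 pos [ 0.5431 -0.0937  0.0578] hol [[-43.1   1. ]] zaxis heading -136.47 deg xaxis 133.53 tilt 0.10 F [2.3 0.8 0.4] M [ 0.181 -0.249  0.049] w 0.075 q [-0.31  0.07  1.92  0.    1.15  2.08]
```

Emit:
play_rows --pt "0 0.009 0" --yaw '[5]' --grip '[1]'

```text
time: 13.2
tool_pos: [0.5432, -0.0937, 0.0577]
tool_rot: [-0.308, 0.307, 0.637, -0.637]
contact_force: [1.1, 0.9, 0.2]
gripper_width: 0.073
```

```bash
python3 m.py
```

```text
t 13.20 pos [ 0.5432 -0.0937  0.0577] hol [[-43.    1.1]] zaxis heading -141.48 deg xaxis 128.52 tilt 0.09 F [1.1 0.9 0.2] M [ 0.241 -0.323 -0.071] w 0.073 q [-0.31  0.07  1.92  0.    1.15  2.16]
```

Emit:
play_rows --pt "0 0.009 0" --yaw '[5]' --grip '[1]'

```text
time: 13.3
tool_pos: [0.5432, -0.0936, 0.0576]
tool_rot: [-0.335, 0.334, 0.623, -0.623]
contact_force: [2.6, 0.5, -1.0]
gripper_width: 0.079
```

```bash
python3 m.py
```

```text
t 13.30 pos [ 0.5432 -0.0936  0.0576] hol [[-43.    1.1]] zaxis heading -146.49 deg xaxis 123.51 tilt 0.09 F [ 2.6  0.5 -1. ] M [ 0.272 -0.372  0.019] w 0.079 q [-0.31  0.07  1.92  0.    1.15  2.25]
```

Emit:
play_rows --pt "0 0.009 0" --yaw '[5]' --grip '[1]'

```text
time: 13.4
tool_pos: [0.5432, -0.0937, 0.0575]
tool_rot: [-0.362, 0.361, 0.608, -0.607]
contact_force: [2.0, 1.0, -1.0]
gripper_width: 0.074
```

```bash
python3 m.py
```

```text
t 13.40 pos [ 0.5432 -0.0937  0.0575] hol [[-43.    1.1]] zaxis heading -151.50 deg xaxis 118.50 tilt 0.09 F [ 2.  1. -1.] M [ 0.269 -0.354  0.013] w 0.074 q [-0.31  0.07  1.92  0.    1.15  2.34]
```

Emit:
play_rows --pt "0 0.009 0" --yaw '[5]' --grip '[1]'

```text
time: 13.5
tool_pos: [0.5433, -0.0936, 0.0574]
tool_rot: [-0.388, 0.387, 0.592, -0.591]
contact_force: [2.3, 1.0, -0.8]
gripper_width: 0.076
```

```bash
python3 m.py
```

```text
t 13.50 pos [ 0.5433 -0.0936  0.0574] hol [[-42.9   1.1]] zaxis heading -156.49 deg xaxis 113.51 tilt 0.09 F [ 2.3  1.  -0.8] M [ 0.252 -0.447 -0.007] w 0.076 q [-0.31  0.07  1.92  0.    1.15  2.42]
```

Emit:
play_rows --pt "0 0.009 0" --yaw '[5]' --grip '[1]'

```text
time: 13.6
tool_pos: [0.5433, -0.0936, 0.0573]
tool_rot: [-0.414, 0.413, 0.574, -0.574]
contact_force: [2.9, 1.2, 0.1]
gripper_width: 0.08
```

```bash
python3 m.py
```

```text
t 13.60 pos [ 0.5433 -0.0936  0.0573] hol [[-42.9   1.1]] zaxis heading -161.49 deg xaxis 108.51 tilt 0.09 F [2.9 1.2 0.1] M [ 0.197 -0.452 -0.027] w 0.080 q [-0.31  0.07  1.92  0.    1.15  2.51]
```

Emit:
play_rows --pt "0 0.009 0" --yaw '[5]' --grip '[1]'

```text
time: 13.7
tool_pos: [0.5434, -0.0936, 0.0573]
tool_rot: [-0.438, 0.437, 0.556, -0.555]
contact_force: [2.8, 1.6, -1.3]
gripper_width: 0.074
```

```bash
python3 m.py
```

```text
t 13.70 pos [ 0.5434 -0.0936  0.0573] hol [[-42.8   1.1]] zaxis heading -166.49 deg xaxis 103.51 tilt 0.08 F [ 2.8  1.6 -1.3] M [ 0.227 -0.451  0.046] w 0.074 q [-0.31  0.07  1.92  0.    1.15  2.6 ]
```

Emit:
play_rows --pt "0 0.009 0" --yaw '[5]' --grip '[1]'

```text
time: 13.8
tool_pos: [0.5434, -0.0936, 0.0572]
tool_rot: [-0.462, 0.461, 0.536, -0.535]
contact_force: [0.9, 1.8, -1.5]
gripper_width: 0.074
```

```bash
python3 m.py
```

```text
t 13.80 pos [ 0.5434 -0.0936  0.0572] hol [[-42.8   1.1]] zaxis heading -171.49 deg xaxis 98.51 tilt 0.08 F [ 0.9  1.8 -1.5] M [ 0.272 -0.519 -0.016] w 0.074 q [-0.31  0.07  1.92  0.    1.15  2.69]
```

There is no rise in moment after 177°. The wings are clear of the uprights' line here, so this is a good place to regrip: open, lift, turn back 180°, and regrip.

Emit:
play_rows --pt "0 0 0" --pt "0 0 0" --pt "0 0 0" --pt "0 0 0" --pt "0 -2 0" --pt "0 -3 0" --pt "0 0 0" --yaw '[0, 0, 0, 0, 0, 0, 0]' --grip '[0, 0, 0, 0, 0, 0, 0]'

```text
time: 14.5
tool_pos: [0.5465, -0.0952, 0.1124]
tool_rot: [-0.458, 0.464, 0.537, -0.535]
contact_force: [1.7, -0.7, 0.2]
gripper_width: 0.499
```

```bash
python3 m.py
```

```text
t 14.50 pos [ 0.5465 -0.0952  0.1124] hol [[-39.6  -0.2]] zaxis heading -171.39 deg xaxis 98.61 tilt 0.47 F [ 1.7 -0.7  0.2] M [ 0.019 -0.011  0.035] w 0.499 q [-0.31 -0.    1.89 -0.    1.24  2.68]
```

Emit:
play_rows --pt "0 0 0" --pt "0 0 0" --pt "0 0 0" --pt "0 0 0" --pt "0 0 0" --pt "0 0 0" --pt "0 0 0" --pt "0 0 0" --pt "0 0 0" --pt "0 0 0" --pt "0 0 0" --pt "0 0 0" --yaw '[-8, -8, -8, -8, -8, -8, -8, -8, -8, -8, -8, -8]' --grip '[0, 0, 0, 0, 0, 0, 0, 0, 0, 0, 0, 0]'

```text
time: 15.7
tool_pos: [0.5432, -0.0942, 0.107]
tool_rot: [0.092, -0.092, 0.701, -0.701]
contact_force: [-0.6, -0.3, 0.1]
gripper_width: 0.498
```

Emit:
play_rows --pt "0 0 0" --pt "0 0 0" --pt "0 0 0" --pt "0 0 0" --pt "0 0 0" --pt "0 0 0" --pt "0 0 0" --pt "0 0 0" --pt "0 0 0" --pt "0 0 0" --pt "0 0 0" --pt "0 0 0" --yaw '[-8, -8, -8, -8, -8, -8, -8, -8, -8, -8, -4, 0]' --grip '[0, 0, 0, 0, 0, 0, 0, 0, 0, 0, 0, 0]'

```text
time: 16.9
tool_pos: [0.5432, -0.0942, 0.107]
tool_rot: [-0.536, 0.536, -0.461, 0.461]
contact_force: [-0.8, 0.4, 0.1]
gripper_width: 0.5
```

```bash
python3 - <<'E'
from h import *
need([.5434,-.0941,.0575])
E
```

```text
t 16.90 pos [ 0.5432 -0.0942  0.107 ] hol [[-42.9   0.5]] zaxis heading 8.58 deg xaxis -81.42 tilt 0.05 F [-0.8  0.4  0.1] M [0.027 0.049 0.023] w 0.500 q [-0.31  0.    1.9  -0.    1.24 -0.46]
tool-frame cm [-0.01  4.95  0.02]
```

Emit:
play_rows --pt "0 2 0" --pt "0 1.5 0" --pt "0 0.95 0" --pt "0 0.5 0" --pt "0 0 0" --yaw '[0, 0, 0, 0, 0]' --grip '[0, 0, 0, 0, 0]'

```text
time: 17.4
tool_pos: [0.5429, -0.0941, 0.057]
tool_rot: [-0.536, 0.536, -0.462, 0.461]
contact_force: [-0.6, -0.2, -0.1]
gripper_width: 0.499
```

```bash
python3 m.py
```

```text
t 17.40 pos [ 0.5429 -0.0941  0.057 ] hol [[-43.2   0.6]] zaxis heading 8.55 deg xaxis -81.45 tilt 0.12 F [-0.6 -0.2 -0.1] M [ 0.036 -0.012 -0.026] w 0.499 q [-0.31  0.07  1.92  0.    1.15 -0.46]
```

Emit:
play_rows --pt "0 0 0" --pt "0 0 0" --pt "0 0 0" --pt "0 0 0" --pt "0 0 0" --pt "0 0 0" --yaw '[0, 0, 0, 0, 0, 0]' --grip '[0.7, 0.7, 0.7, 1, 1, 1]'

```text
time: 18.0
tool_pos: [0.5436, -0.0945, 0.059]
tool_rot: [-0.536, 0.536, -0.461, 0.461]
contact_force: [-3.5, -0.8, 6.0]
gripper_width: 0.08
```

```bash
python3 m.py
```

```text
t 18.00 pos [ 0.5436 -0.0945  0.059 ] hol [[-42.5   0.3]] zaxis heading 8.56 deg xaxis -81.44 tilt 0.03 F [-3.5 -0.8  6. ] M [0.008 0.611 0.008] w 0.080 q [-0.31  0.07  1.92 -0.    1.15 -0.46]
```

The regrip is good. I relieve the vertical load and continue.

Emit:
play_rows --pt "0 -0.13 0.05" --pt "0 0.009 0" --yaw '[0, 5]' --grip '[1, 1]'

```text
time: 18.2
tool_pos: [0.5436, -0.0944, 0.0589]
tool_rot: [-0.514, 0.515, -0.485, 0.485]
contact_force: [-3.1, -1.3, 1.4]
gripper_width: 0.078
```

```bash
python3 m.py
```

```text
t 18.20 pos [ 0.5436 -0.0944  0.0589] hol [[-42.6   0.3]] zaxis heading 3.46 deg xaxis -86.54 tilt 0.07 F [-3.1 -1.3  1.4] M [-0.242  0.384  0.124] w 0.078 q [-0.31  0.07  1.92 -0.    1.15 -0.37]
```

Emit:
play_rows --pt "0 0.009 0" --yaw '[5]' --grip '[1]'

```text
time: 18.3
tool_pos: [0.5435, -0.0945, 0.0589]
tool_rot: [0.493, -0.494, 0.507, -0.507]
contact_force: [-1.6, -1.0, 1.8]
gripper_width: 0.074
```

```bash
python3 m.py
```

```text
t 18.30 pos [ 0.5435 -0.0945  0.0589] hol [[-42.6   0.3]] zaxis heading -1.59 deg xaxis -91.59 tilt 0.08 F [-1.6 -1.   1.8] M [-0.249  0.424  0.252] w 0.074 q [-0.31  0.07  1.92 -0.    1.15 -0.28]
```

The moment is climbing (0.12, then 0.25), so the washer has met the jaw. I go on in small steps.

Emit:
play_rows --pt "0 0 0" --yaw '[0]' --grip '[1]'

```text
time: 18.4
tool_pos: [0.5436, -0.0945, 0.059]
tool_rot: [0.493, -0.494, 0.506, -0.506]
contact_force: [-3.0, -1.7, 0.9]
gripper_width: 0.078
```

```bash
python3 m.py
```

```text
t 18.40 pos [ 0.5436 -0.0945  0.059 ] hol [[-42.5   0.3]] zaxis heading -1.41 deg xaxis -91.41 tilt 0.08 F [-3.  -1.7  0.9] M [-0.331  0.495  0.101] w 0.078 q [-0.31  0.07  1.92 -0.    1.15 -0.28]
```

Emit:
play_rows --pt "0 0 0" --yaw '[1.5]' --grip '[1]'

```text
time: 18.5
tool_pos: [0.5435, -0.0944, 0.0589]
tool_rot: [0.487, -0.488, 0.513, -0.512]
contact_force: [-2.7, -1.9, 1.0]
gripper_width: 0.077
```

```bash
python3 m.py
```

```text
t 18.50 pos [ 0.5435 -0.0944  0.0589] hol [[-42.6   0.3]] zaxis heading -2.88 deg xaxis -92.87 tilt 0.08 F [-2.7 -1.9  1. ] M [-0.406  0.555  0.294] w 0.077 q [-0.31  0.07  1.92 -0.    1.15 -0.26]
```

Emit:
play_rows --pt "0 0 0" --yaw '[1.5]' --grip '[1]'

```text
time: 18.6
tool_pos: [0.5435, -0.0944, 0.0589]
tool_rot: [0.48, -0.481, 0.519, -0.519]
contact_force: [-3.3, -3.0, 0.5]
gripper_width: 0.077
```

```bash
python3 m.py
```

```text
t 18.60 pos [ 0.5435 -0.0944  0.0589] hol [[-42.6   0.3]] zaxis heading -4.46 deg xaxis -94.46 tilt 0.08 F [-3.3 -3.   0.5] M [-0.472  0.623  0.356] w 0.077 q [-0.31  0.07  1.92 -0.    1.15 -0.23]
```

Emit:
play_rows --pt "0 0 0" --yaw '[1]' --grip '[1]'

```text
time: 18.7
tool_pos: [0.5436, -0.0944, 0.0589]
tool_rot: [0.475, -0.476, 0.523, -0.523]
contact_force: [-4.8, -3.9, 0.1]
gripper_width: 0.079
```

```bash
python3 m.py
```

```text
t 18.70 pos [ 0.5436 -0.0944  0.0589] hol [[-42.6   0.3]] zaxis heading -5.47 deg xaxis -95.47 tilt 0.08 F [-4.8 -3.9  0.1] M [-0.573  0.713  0.45 ] w 0.079 q [-0.31  0.07  1.92 -0.    1.15 -0.21]
```

The last readings are 0.29, 0.36 and 0.45 Nm, with about 0.04 of noise. The trend puts it near 0.39 Nm, which is finger-tight, so I stop here, let go and retreat.

Emit:
play_rows --pt "0 0 0" --pt "0 0 0" --pt "0 0 0" --pt "0 0 0" --pt "0 -2 0" --pt "0 -4 0" --pt "0 -4 0" --pt "0 -4 0" --pt "0 0 -4" --pt "0 0 -4" --pt "0 0 -4" --pt "0 0 -4" --yaw '[0, 0, 0, 0, 0, 0, 0, 0, 0, 0, 0, 0]' --grip '[0, 0, 0, 0, 0, 0, 0, 0, 0, 0, 0, 0]'

```text
time: 19.9
tool_pos: [0.3836, -0.0787, 0.1993]
tool_rot: [-0.476, 0.476, -0.523, 0.523]
contact_force: [0.2, 0.4, 1.3]
gripper_width: 0.496
```

```bash
python3 - <<'E'
from h import *
st()
f=cams.grab_frame("top"); np.savez("f9.npz",**f); cv2.imwrite("pics/t9.png",cv2.resize(f["image"][88:215,230:330,::-1],None,fx=4.6,fy=4.6,interpolation=cv2.INTER_CUBIC)); cv2.imwrite("pics/t9f.png",f["image"][:,:,::-1])
E
```

```text
t 19.90 pos [ 0.3836 -0.0787  0.1993] hol [[-2.033e+02 -2.000e-01]] zaxis heading -5.41 deg xaxis -95.41 tilt 0.04 F [0.2 0.4 1.3] M [ 0.002 -0.002 -0.003] w 0.496 q [-0.39 -0.54  2.17  0.    1.5  -0.3 ]
```

View pics/t9.png

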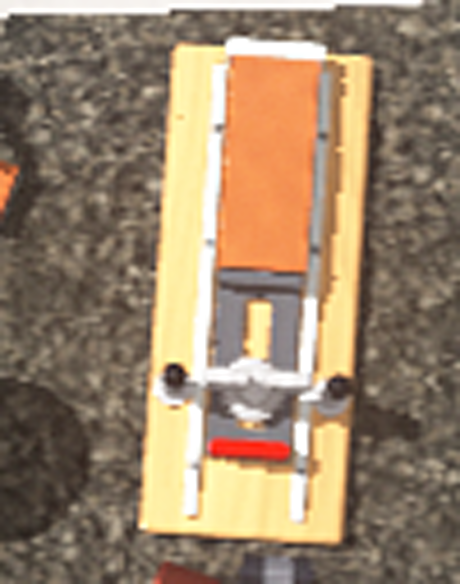

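View pics/t9f.png

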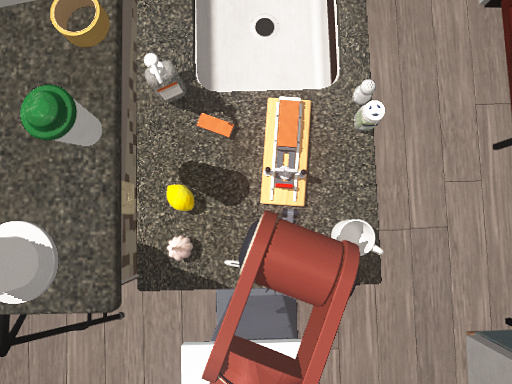

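The stone is still against the stop and the jaw against the stone. The wings now lie along crop row ~379, and the mug, lemon and garlic have not moved. The robot is clear, so I hand in.

```bash
python3 - <<'E'
from plant import workorder
print(workorder.job_done())
E
```

```text
the job is handed in; nothing more can be done
None
```

The whetstone is clamped against the end stop, the wing nut is finger-tight by my moment readings, and the job was handed in at about 20 s. No verdict was reported.

- **Pushing the stone home:** I pushed the red tab until the jaw stopped moving and the force rose from about 5 N to 13 N. The top camera then showed the tab's rear at x = −79.8 mm (−80 expected), and the stone spanning 16 to 127 mm (15 to 125 mm expected). The picture shows no gap at the stop.
- **Tightening the nut:** I turned it clockwise about 190° in two grips, with one regrip. The washer met the jaw right after the regrip. The turning moment then climbed 0.12, 0.25, 0.29, 0.36 and 0.45 Nm, and I stopped there. The trend suggests about 0.39 Nm.
- **Uncertainty on tightness:** single readings scatter by about 0.04 Nm, and the last one sits right at the upper edge of the finger-tight band (0.45 Nm). It is well below the 0.6 Nm limit.
- **Contact at the grips:** at each grip the fingertips pressed lightly on something below the wings, about 6 N. I relieved that before turning on, except for a 10° test turn in the first grip.
- **Final check:** the gripper is open and clear. In the top view the stone and jaw are still seated, and the mug, lemon and garlic are where they were. The scene camera was blocked by the arm, so it gave no second view.

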